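Set and lock the levelling foot of a coin balance

ROBOT

A 6-joint arm with a two-finger parallel gripper is mounted at the origin on a cart in front of the work surface, level with it; the furniture and walls round the work are solid. World frame = base frame: x ahead of the robot, y to its left, z up, the work surface at z = 0. Lengths are in m, angles in degrees, forces in N, time in s.
With the tool pointing down it reaches from about 0.4 to 0.825 m from the base axis. Payload 7 kg.
Tool frame: the origin (TCP) lies on the centre line of the jaws, within the pads' length; the fingertips stand 19 mm ahead of it and the grasp point (between the pads) is the TCP (r.tip_extent is the distance from the TCP to the fingertips, in m); z points along the fingers, y is the line along which they close (so a half turn about z gives the same grasp; the last joint's range is limited). The gripper opens to 88 mm and grips with 3 to 60 N. Pads are 19 mm wide; open, the fingers measure 130 mm over their backs; the gripper's body (78 mm by 193 mm) begins 47 mm behind the grasp point.
Start: joints at [86.179, 20.546, 0.682, 0, -70.136, -16.507], TCP at [0.235, 0.633, 0.246] pointing down, gripper open.
Joint ranges: [-176.03, 176.03], [-82.01, 121.73], [-58.28, 71.71], [-173.87, 95.51], [-174.79, -0.11], [-173.66, 173.66]. Speed limits (degrees/s): [136.94, 136.94, 172.46, 180, 180, 180].

INTERFACE

Orientations are given as [roll, pitch, yaw] about the fixed x, y, z axes, in that order (R = Rz(yaw) Ry(pitch) Rx(roll)).
In Python, from plant import r gives the robot as it stands. The module is installed in compiled form; this text tells all that it offers.
- The arm moves only by the tool jog_arm, never from a script. Its argument "deltas" is a list that holds one entry, the list of rows, each a list of 5 numbers: the opening, from -1 (shut) to 1 (fully open), then the shift along the world's x, y, z in cm, then the turn about the world's z in rad. In form: [[[claw, dx, dy, dz, turn], ...]]. A call has 1 to 8 rows; each row shifts and turns the commanded pose from where the row before left it; what a row does not reach is not made up. A row lasts 1/8 s, in which the tool goes at most 62.5 mm and 10.7 degrees, less where a joint would pass 70% of its speed; a pose out of reach is approached as far as the arm can. A call with a gripper value outside its range is refused whole. The fingers move at their own pace and stop on an object; "force" is the grip in N (left out, the last holds). Time passes only in rows, so rows that do not move let the fingers close. It gives the time, the measured TCP pose, the force, the opening and the grip force at its end, in the units of the state.
- r.get_state(): the state, without advancing time (a new reading comes with each control period).
- r.capture(name): name is "side" or "top"; returns the picture (384x512x3 uint8, blue, green, red); there is no depth.
- r.camera_info(name): a dict with "fx", "fy", "cx", "cy" (pixels), "view" (4x4, takes a point from world to camera coordinates). Camera axes: x right, y up, looking along -z (the intrinsics and any distortion apply to the point x, -y, -z); pixel columns grow to the right and rows downward; lengths in m; the calibration is good to about 2 mm. A picture is of the moment at which its call begins. camera_info takes no time and is no camera call.
- r.close_job(): hands the job in; it is judged then, once.
The state is a dict: "time_s": time; "joints": joint angles; "qd": joint speeds; "joint_torque": joint torques, N m; "tcp_pos": TCP position; "eef_rot": TCP orientation; "contact_force": force on the tool from outside, world axes, zero at the start; "moment": the same for the moment, N m; "gripper_width": finger opening in m; "gripper_force": force on a finger pad.
Only numpy, scipy, OpenCV 4.12 (cv2) and the standard library are available. Lean on these libraries where they do the work, as an engineer would, in place of code of your own. Each camera call takes 0.05 s, during which the arm holds its last target. There are 200 camera calls.

TASK

The coin balance's left front foot, as the robot sees it, hangs clear of its steel shoe: wind the black hexagon head of its screw clockwise until the foot just takes its share of the weight, about 0.3 N m of turning effort, without jacking the balance up. Then lock that setting: run the brass jam nut down against its washer and nip it up to about 0.5 N m without disturbing the foot. Keep off the weighing pan, leave the other things on the desk where they are, and let go.

Things in the scene. Friction and masses are not known exactly. Their poses are not given: they have to be found in the camera images.
- balance: White coin balance on an aluminium frame, fixed, 285 x 225 mm, housing top 70 mm above the desk. Origin on the desk under its middle; its front (-x) faces the robot. Two front feet stand on round ears at x -155 mm, y +95 mm (the loose one, to be set) and y -95 mm (set and locked already: leave it).
- screw: Threaded set screw, 20 mm, of the foot to be set: pad 33 mm across below, black hexagon head on top, 24 mm across flats, 75 to 93 mm above the origin. Origin on the axis, underside of the pad; y axis square to one pair of flats (a pair every 60 degrees). Clockwise from above winds it down 8 mm a turn, free at 0.05 N m, and it stays where left. Starts 0.9 to 2.3 mm above its shoe.
- head_grip (a point): Middle of the black hexagon head, on the screw's axis, 84 mm above the pad's underside.
- shoe: Rubber-soled steel shoe, 42 mm disc, 8 mm high, under that foot. Origin in the middle of its underside, on the desk. Once the pad bears on its top, the turning effort rises by 4 N m per radian at standstill, and up to 0.15 N m more while turning; that friction keeps it when let go. Past 0.13 rad (0.165 mm) the balance is jacked up.
- jam_nut: Brass hexagon jam nut on that screw, 36 mm across flats, 12 mm thick, below the black head: fingers reach it by straddling the head. Origin on the axis, underside of the nut; y axis square to one pair of flats (a pair every 60 degrees). Clockwise from above runs it down 8 mm a turn, free at 0.04 N m, independent of the screw; it stays where left. Starts 1.7 to 3.5 mm above its washer.
- nut_mid (a point): Middle of the jam nut, on the axis, 6 mm above its underside.
- washer: Steel spring washer, 33 mm across, 3 mm thick, on the frame's threaded boss (32 mm across, 10 mm high, on an ear 36 mm above the desk), under the nut. Origin in the middle of its underside. Once the nut seats on its top, the turning effort rises by 8 N m per radian at standstill and up to 0.25 N m more while turning; that friction keeps it. Past 0.11 rad (0.14 mm) it is overdone.
- pan: Round steel weighing pan, 115 mm across, on the balance's housing, 70 to 81 mm above the desk; sensitive, not to be touched. Origin in the middle of its underside.
- coin_dish: Grey pewter dish, 58 mm across, 16 mm high, a bystander. Origin under its middle.
- match_box: Red match box, 36 x 56 x 15 mm, a bystander. Origin under its middle.
- pencil_sharpener: Round brass pencil sharpener, 29 mm across, a bystander. Origin under its middle.
- eraser: Blue and white eraser, 22 x 54 x 12 mm, a bystander. Origin under its middle.

How it is judged (in metres and radians):
On the way, in this order (a step that is already met when the one before it is completed fails the run):
1. the foot is wound down and bears on its shoe (pressed 0.015 to 0.165 mm into it: 0.05 to 0.5 N m at standstill) while the jam nut is still clear of its washer (z of screw in the frame of shoe between 0.007834 and 0.007985 m and z of jam_nut in the frame of washer above 0.0033 m), for 0.2 s.
2. the jam nut is run down and nipped up on its washer (pressed 0.013 to 0.14 mm into it: 0.08 to 0.9 N m at standstill) (z of jam_nut in the frame of washer between 0.00286 and 0.002987 m), for 0.2 s.
At the end, for the whole second after the job is handed in: The foot still bears on its shoe (0.015 to 0.165 mm of squash) and the jam nut is nipped up on its washer (0.013 to 0.14 mm of squash), both at rest and released (all of step 2 and z of screw in the frame of shoe between 0.007834 and 0.007985 m and angular speed of each of jam_nut, screw below 0.1 rad/s); the robot touches nothing.
It fails at once if the foot is driven more than 0.165 mm into its shoe, jacking the balance up (z of screw in the frame of shoe below 0.007834 m).
It fails at once if the jam nut is forced more than 0.14 mm into its washer (z of jam_nut in the frame of washer below 0.00286 m).
It fails at once if the weighing pan is touched with more than 3 N (contact force between any of the fingers, the arm and pan above 3 N).
It fails at once if the coin dish, match box, pencil sharpener or eraser is moved more than 15 mm (distance of any of coin_dish, match_box, pencil_sharpener, eraser from where it was at the start of the episode above 0.015 m).
It also fails if it takes over 72 s, if anything falls off the work surface, if the arm or the gripper's body presses on something with over 40 N, if the wrist force passes 120 N, or if a joint passes its speed limit or range.

## Working session

There is one attempt and no reset: what is moved stays moved. The work goes in short steps, Python scripts to look and compute and a tool call to move; the robot and the scene stay as the last step left them, time stands still between calls to the robot, and variables do not carry over. Pictures are saved under pics/ and viewed, at most 10 in all, crops included, and the job is handed in when it is done.

Besides the shell and the picture viewer there is one more tool, called by a JSON object that holds its "fn" and its "kwargs". jog_arm: Moves the arm, as the interface text tells. Its arguments: {"type":"object","properties":{"deltas":{"type":"array"},"force":{"type":"number"}},"required":["deltas"]}

```bash
mkdir -p pics
python3 - <<'E'
from plant import r
import cv2,numpy as np
for n in("top","side"):
    im=r.capture(n);cv2.imwrite(f"pics/{n}0.png",im)
    c=r.camera_info(n);print(n,{k:(np.round(v,4).tolist()) if not isinstance(v,str) else v for k,v in c.items()})
print(r.get_state(),r.tip_extent)
E
```

```text
top {'fx': 354.2329, 'fy': 354.2329, 'cx': 251.0109, 'cy': 187.5353, 'view': [[-0.0108, -0.9998, 0.0146, 0.0655], [0.9971, -0.0096, 0.0759, -0.5518], [-0.0758, 0.0154, 0.997, -1.1545], [0.0, 0.0, 0.0, 1.0]]}
side {'fx': 458.6062, 'fy': 458.6062, 'cx': 251.8252, 'cy': 197.6194, 'view': [[-0.9845, -0.1755, -0.0007, 0.5548], [0.1012, -0.571, 0.8147, -0.0956], [-0.1434, 0.802, 0.5799, -1.4555], [0.0, 0.0, 0.0, 1.0]]}
{'time_s': 0.1, 'joints': array([ 8.61793204e+01,  2.05875765e+01,  6.39313061e-01, -1.75869524e-02,
       -7.01353971e+01, -1.65093953e+01]), 'qd': array([-0.01760032, -0.04545305,  0.15421705, -0.02620509, -0.06118308,
       -0.03648545]), 'joint_torque': array([-1.49309024e-03, -5.84162378e+01,  2.93753082e+01,  7.01547459e+00,
        1.01895374e-02, -5.11846156e-05]), 'tcp_pos': array([0.23436825, 0.632575  , 0.24471626]), 'eef_rot': array([ 1.79915090e+02, -7.92406822e-03, -2.03360571e+01]), 'contact_force': array([-0.49031478, -0.33967591,  0.31806231]), 'moment': array([-0.07572866, -0.0491439 , -0.03114311]), 'gripper_force': 0.0, 'gripper_width': 0.08716425054242835} 0.019
```

View pics/top0.png

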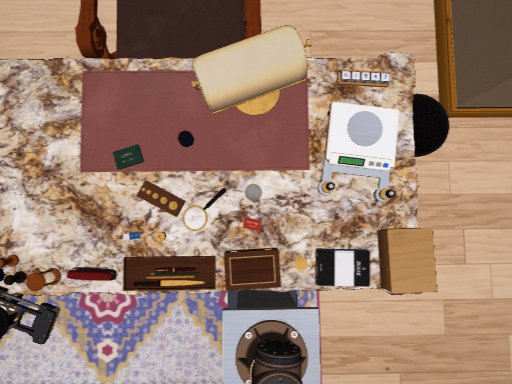

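View pics/side0.png

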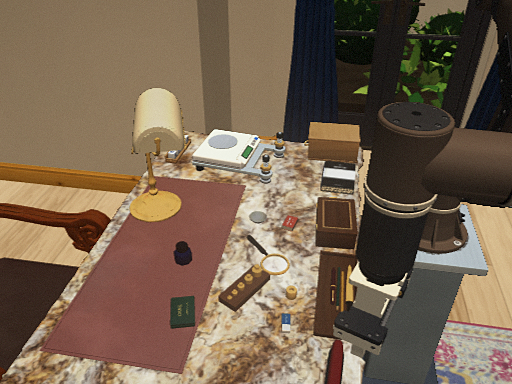

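The top view shows the loose (left) foot at about (328,187), the set one at (386,194), and the balance at (362,135). In the side view the loose foot is at about (265,168). I'll zoom in on both.

Run:
```python
import cv2,numpy as np
t=cv2.imread("pics/top0.png")[168:208,308:348];s=cv2.imread("pics/side0.png")[145:190,245:290]
f=lambda a:cv2.resize(a,(390,390),interpolation=cv2.INTER_CUBIC)
cv2.imwrite("pics/crop0.png",np.hstack([f(t),f(s)]))
```

```text
(no output)
```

View pics/crop0.png

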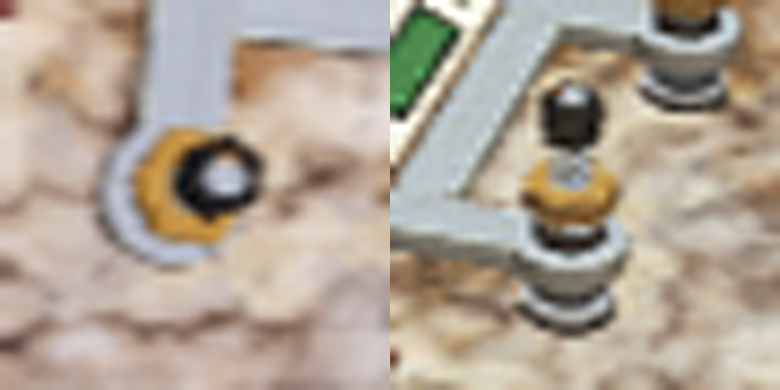

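The crop shows the black head in the top view at about (330,186) and in the side view at about (266,159). The brass nut sits just below it. Next I'll triangulate.

```bash
cat > h.py <<'E'
import cv2,numpy as np
from plant import r
def ray(n,u,v):
    c=r.camera_info(n);V=np.array(c["view"]);d=np.array([(u-c["cx"])/c["fx"],-(v-c["cy"])/c["fy"],-1.])
    R=V[:3,:3];return -R.T@V[:3,3],R.T@d
def plane(n,u,v,z):
    o,d=ray(n,u,v);return o+d*(z-o[2])/d[2]
def tri(p,q):
    (o1,d1),(o2,d2)=ray("top",*p),ray("side",*q)
    s=np.linalg.lstsq(np.c_[d1,-d2],o2-o1,rcond=None)[0]
    a,b=o1+s[0]*d1,o2+s[1]*d2;return (a+b)/2,np.linalg.norm(a-b)
def px(n,p):
    c=r.camera_info(n);q=np.array(c["view"])@np.r_[p,1];return c["cx"]+c["fx"]*q[0]/-q[2],c["cy"]+c["fy"]*q[1]/q[2]
E
python3 - <<'E'
from h import *
T=cv2.imread("pics/top0.png");S=cv2.imread("pics/side0.png")
def blob(im,x0,y0,x1,y1,f,lab):
    c=im[y0:y1,x0:x1];m=f(cv2.cvtColor(c,cv2.COLOR_BGR2HSV).astype(int)).astype(np.uint8)
    n,_,st,ce=cv2.connectedComponentsWithStats(m)
    for i in range(1,n):
        if st[i,4]>8: print(lab,st[i]+[x0,y0,0,0,0],ce[i]+[x0,y0])
dark=lambda h:h[...,2]<80
gold=lambda h:(h[...,0]>10)&(h[...,0]<28)&(h[...,1]>130)&(h[...,2]>110)
for im,b,l in((T,(318,175,342,200),"T"),(S,(255,148,278,180),"S")):
    blob(im,*b,dark,l+" dark");blob(im,*b,gold,l+" gold")
blob(T,320,95,410,175,lambda h:(h[...,1]<25)&(h[...,2]>215),"T housing")
# black head centre estimates
P,e=tri((330.3,186.3),(266.0,158.5));print(P,e)
for z in(.085,.094,.102):print(z,plane("top",330.3,186.3,z),plane("side",266,158.5,z))
E
```

```text
T dark [326 182   8   9  30] [329.  186.2]
T gold [322 181  10  12  45] [325.31111111 187.4       ]
S dark [263 156   6   6  31] [265.41935484 158.74193548]
S dark [262 171   8   3  15] [265.33333333 172.2       ]
S gold [261 164  10   7  35] [265.77142857 167.37142857]
T housing [378  95   4   5  15] [379.53333333  96.6       ]
T housing [ 327  102   78   69 2778] [362.94024478 134.90316775]
T housing [405 134   5   5  16] [407.5    136.6875]
[ 0.54721716 -0.18786545  0.08888682] 0.0029825740554033702
0.085 [ 0.54900383 -0.18865378  0.085     ] [ 0.54664489 -0.19442532  0.085     ]
0.094 [ 0.54830752 -0.18648635  0.094     ] [ 0.54450148 -0.17932966  0.094     ]
0.102 [ 0.54768857 -0.18455974  0.102     ] [ 0.54259623 -0.1659113   0.102     ]
```

{"fn": "jog_arm", "kwargs": {"deltas": [[[1, 1.95, -5.13, 0, 0], [1, 1.95, -5.13, 0, 0], [1, 1.95, -5.13, 0, 0], [1, 1.95, -5.13, 0, 0], [1, 1.95, -5.13, 0, 0], [1, 1.95, -5.13, 0, 0], [1, 1.95, -5.13, 0, 0], [1, 1.95, -5.13, 0, 0]]]}}

```text
time_s: 1.1
tcp_pos: [0.3906, 0.2207, 0.2455]
eef_rot: [-180.0, 0.0, -20.3]
contact_force: [-0.4, 0.4, 0.8]
gripper_width: 0.0876
gripper_force: 0.0
```

{"fn": "jog_arm", "kwargs": {"deltas": [[[1, 1.95, -5.13, 0, 0], [1, 1.95, -5.13, 0, 0], [1, 1.95, -5.13, 0, 0], [1, 1.95, -5.13, 0, 0], [0.2, 1.95, -5.13, 0, 0], [0.2, 1.95, -5.13, 0, 0], [0.2, 1.95, -5.13, 0, 0], [0.2, 1.95, -5.13, 0, 0]]]}}

```text
time_s: 2.1
tcp_pos: [0.5468, -0.1897, 0.2453]
eef_rot: [180.0, 0.0, -20.3]
contact_force: [1.2, 1.6, 0.2]
gripper_width: 0.0551
gripper_force: 0.0
```

{"fn": "jog_arm", "kwargs": {"deltas": [[[0.2, 0, 0, -4, 0], [0.2, 0, 0, -3, 0], [0.2, 0, 0, 0, 0], [0.2, 0, 0, 0, 0]]]}}

```text
time_s: 2.6
tcp_pos: [0.5472, -0.1879, 0.1767]
eef_rot: [180.0, -0.1, -20.3]
contact_force: [0.7, -1.1, 1.3]
gripper_width: 0.0522
gripper_force: 0.0
```

Run:
```python
from h import *
s=r.get_state();print(s)
f=lambda a,k:cv2.resize(a,(390,390),interpolation=cv2.INTER_CUBIC)
t=r.capture("top");s_=r.capture("side");cv2.imwrite("pics/t1.png",t);cv2.imwrite("pics/s1.png",s_)
cv2.imwrite("pics/c1.png",np.hstack([f(t[155:215,300:360],6),f(s_[125:185,235:295],6)]))
p=s["tcp_pos"];print(px("side",p),px("side",p-[0,0,.019]),px("top",p))
```

```text
{'time_s': 2.6, 'joints': array([ 4.27489920e-01,  1.46244684e+01, -1.73125120e+01,  3.72402479e-02,
       -5.80002687e+01,  6.92593180e+01]), 'qd': array([ 0.13737424, -0.91981746,  0.69018344,  0.03969632,  0.17569031,
        0.02376779]), 'joint_torque': array([-2.12851111e-01, -4.57824969e+01,  2.55871528e+01,  6.02245197e+00,
        6.72849035e-02, -2.92531668e-04]), 'tcp_pos': array([ 0.54719512, -0.18792045,  0.17673609]), 'eef_rot': array([ 1.79992666e+02, -6.98710299e-02, -2.02934707e+01]), 'contact_force': array([ 0.70351957, -1.05284325,  1.294023  ]), 'moment': array([ 0.03127072, -0.05115614, -0.00139966]), 'gripper_force': 0.0, 'gripper_width': 0.052239627728132565}
(np.float64(266.0155108982074), np.float64(136.45516633024536)) (np.float64(265.92134198825113), np.float64(141.3338670264452)) (np.float64(337.6208948916828), np.float64(184.4031290868021))
```

View pics/c1.png

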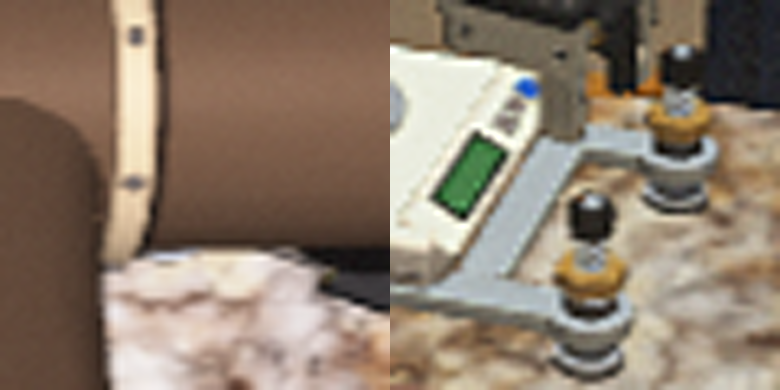

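The side crop shows the fingers above and behind the loose head, with clear space either side. I'll descend around the head.

{"fn": "jog_arm", "kwargs": {"deltas": [[[0.2, 0, 0.1, -3, 0], [0.2, 0, 0, -2, 0], [0.2, 0, 0, -1, 0], [0.2, 0, 0, -1, 0], [0.2, 0, 0, -1, 0], [0.2, 0, 0, 0, 0]]]}}

```text
time_s: 3.45
tcp_pos: [0.5462, -0.1869, 0.095]
eef_rot: [180.0, 0.1, -20.3]
contact_force: [-0.2, -0.7, 1.4]
gripper_width: 0.0527
gripper_force: 0.0
```

{"fn": "jog_arm", "kwargs": {"deltas": [[[-0.3, 0, 0, 0, 0], [-0.35, 0, 0, 0, 0], [-0.4, 0, 0, 0, 0], [-0.45, 0, 0, 0, 0], [-0.5, 0, 0, 0, 0], [-0.5, 0, 0, 0, 0]]], "force": 5}}

```text
time_s: 4.2
tcp_pos: [0.5469, -0.1867, 0.0959]
eef_rot: [-180.0, -0.0, -20.3]
contact_force: [0.2, 2.1, 2.2]
gripper_width: 0.0251
gripper_force: 5.0
```

Run:
```python
from h import *
s=r.get_state();print({k:np.round(s[k],4) for k in("time_s","tcp_pos","eef_rot","contact_force","moment","gripper_width","gripper_force")})
t=r.capture("top");s_=r.capture("side")
cv2.imwrite("pics/c2.png",cv2.resize(s_[125:185,235:295],(600,600),interpolation=cv2.INTER_CUBIC))
```

```text
{'time_s': np.float64(4.2), 'tcp_pos': array([ 0.5469, -0.1867,  0.0959]), 'eef_rot': array([-1.799814e+02, -4.530000e-02, -2.031520e+01]), 'contact_force': array([0.1887, 2.1308, 2.1656]), 'moment': array([ 0.8697, -0.2678,  0.0317]), 'gripper_width': np.float64(0.0251), 'gripper_force': np.float64(5.0005)}
```

View pics/c2.png

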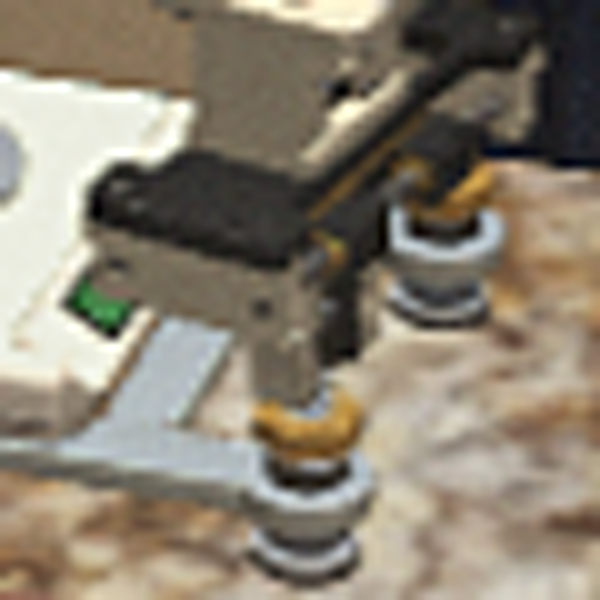

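The side crop shows the fingers holding the black head just above the brass nut. I'll firm up the grip so that the flats align.

{"fn": "jog_arm", "kwargs": {"deltas": [[[-0.7, 0, 0, 0, 0], [-0.7, 0, 0, 0, 0], [-0.7, 0, 0, 0, 0], [-0.7, 0, 0, 0, 0]]], "force": 40}}

```text
time_s: 4.8
tcp_pos: [0.5468, -0.1868, 0.0958]
eef_rot: [-180.0, -0.0, -20.3]
contact_force: [1.1, 3.5, 5.1]
gripper_width: 0.0243
gripper_force: 40.0
```

```bash
cat > st.py <<'E'
from h import *
s=r.get_state();print({k:np.round(s[k],4).tolist() for k in("time_s","tcp_pos","eef_rot","contact_force","moment","gripper_width","gripper_force")})
E
python3 st.py
```

```text
{'time_s': 4.8, 'tcp_pos': [0.5468, -0.1868, 0.0958], 'eef_rot': [-179.9888, -0.0366, -20.3186], 'contact_force': [1.1146, 3.456, 5.1163], 'moment': [1.4189, -0.6341, 0.0851], 'gripper_width': 0.0243, 'gripper_force': 40.0008}
```

{"fn": "jog_arm", "kwargs": {"deltas": [[[-0.7, 0, 0, -0.005, -0.04], [-0.7, 0, 0, -0.005, -0.04], [-0.7, 0, 0, -0.005, -0.04], [-0.7, 0, 0, -0.005, -0.04]]]}}

```text
time_s: 5.3
tcp_pos: [0.5469, -0.1868, 0.0956]
eef_rot: [-180.0, -0.0, -29.6]
contact_force: [0.7, 3.4, 4.7]
gripper_width: 0.0245
gripper_force: 40.0
```

```bash
python3 st.py
```

```text
{'time_s': 5.3, 'tcp_pos': [0.5469, -0.1868, 0.0956], 'eef_rot': [-179.9739, -0.0433, -29.5648], 'contact_force': [0.6503, 3.3746, 4.6985], 'moment': [1.5792, -0.7124, 0.0179], 'gripper_width': 0.0245, 'gripper_force': 40.0}
```

{"fn": "jog_arm", "kwargs": {"deltas": [[[-0.7, 0, 0, -0.005, -0.04], [-0.7, 0, 0, -0.005, -0.04], [-0.7, 0, 0, -0.005, -0.04]]]}}

```text
time_s: 5.68
tcp_pos: [0.5469, -0.1868, 0.0954]
eef_rot: [-180.0, -0.0, -36.4]
contact_force: [1.3, 4.2, 5.2]
gripper_width: 0.0241
gripper_force: 40.0
```

```bash
python3 st.py
```

```text
{'time_s': 5.675, 'tcp_pos': [0.5469, -0.1868, 0.0954], 'eef_rot': [-179.9672, -0.0397, -36.4382], 'contact_force': [1.2903, 4.1513, 5.2089], 'moment': [1.585, -0.7275, 0.0713], 'gripper_width': 0.0241, 'gripper_force': 40.0}
```

```bash
cat > st.py <<'E'
from h import *
m=[]
for i in range(3):
    s=r.get_state();m.append(s["moment"][2]);r.capture("top")
print("mz",np.round(m,3),"yaw %.2f w %.4f"%(s["eef_rot"][2],s["gripper_width"]),np.round(s["tcp_pos"],4),s["time_s"])
E
python3 st.py
```

```text
mz [0.071 0.036 0.037] yaw -36.39 w 0.0244 [ 0.547  -0.1868  0.0954] 5.775
```

{"fn": "jog_arm", "kwargs": {"deltas": [[[-0.7, 0, 0, -0.006, -0.045], [-0.7, 0, 0, -0.006, -0.045]]]}}

```text
time_s: 6.08
tcp_pos: [0.547, -0.1868, 0.0953]
eef_rot: [-180.0, -0.0, -41.5]
contact_force: [2.2, 5.0, 5.3]
gripper_width: 0.0241
gripper_force: 40.0
```

```bash
python3 st.py
```

```text
mz [ 0.113 -0.    -0.018] yaw -41.53 w 0.0243 [ 0.547  -0.1868  0.0953] 6.175
```

{"fn": "jog_arm", "kwargs": {"deltas": [[[-0.7, 0, 0, -0.006, -0.045], [-0.7, 0, 0, -0.006, -0.045]]]}}

```text
time_s: 6.48
tcp_pos: [0.547, -0.1868, 0.0952]
eef_rot: [-180.0, -0.0, -46.7]
contact_force: [1.2, 4.2, 4.0]
gripper_width: 0.0242
gripper_force: 40.0
```

```bash
python3 st.py
```

```text
mz [0.075 0.02  0.026] yaw -46.68 w 0.0243 [ 0.547  -0.1868  0.0952] 6.575
```

{"fn": "jog_arm", "kwargs": {"deltas": [[[-0.7, 0, 0, -0.006, -0.045], [-0.7, 0, 0, -0.006, -0.045]]]}}

```text
time_s: 6.88
tcp_pos: [0.547, -0.1868, 0.0951]
eef_rot: [-180.0, -0.0, -51.8]
contact_force: [2.7, 4.1, 5.6]
gripper_width: 0.0238
gripper_force: 40.0
```

```bash
python3 st.py
```

```text
mz [ 0.059  0.014 -0.001] yaw -51.82 w 0.0247 [ 0.547  -0.1868  0.0951] 6.975
```

{"fn": "jog_arm", "kwargs": {"deltas": [[[-0.7, 0, 0, -0.006, -0.045], [-0.7, 0, 0, -0.006, -0.045]]]}}

```text
time_s: 7.28
tcp_pos: [0.5471, -0.1868, 0.095]
eef_rot: [-179.9, -0.0, -57.0]
contact_force: [2.8, 5.4, 4.6]
gripper_width: 0.0243
gripper_force: 40.0
```

```bash
python3 st.py
```

```text
mz [ 0.089  0.037 -0.024] yaw -56.98 w 0.0243 [ 0.5471 -0.1868  0.095 ] 7.375
```

{"fn": "jog_arm", "kwargs": {"deltas": [[[-0.7, 0, 0, -0.006, -0.045], [-0.7, 0, 0, -0.006, -0.045]]]}}

```text
time_s: 7.68
tcp_pos: [0.5471, -0.1868, 0.0949]
eef_rot: [-179.9, -0.0, -62.1]
contact_force: [2.2, 4.4, 4.5]
gripper_width: 0.0241
gripper_force: 40.0
```

```bash
python3 st.py
```

```text
mz [ 0.047  0.029 -0.032] yaw -62.13 w 0.0242 [ 0.5471 -0.1868  0.0948] 7.775
```

{"fn": "jog_arm", "kwargs": {"deltas": [[[-0.7, 0, 0, -0.006, -0.045], [-0.7, 0, 0, -0.006, -0.045]]]}}

```text
time_s: 8.07
tcp_pos: [0.5471, -0.1868, 0.0947]
eef_rot: [-179.9, -0.0, -67.3]
contact_force: [3.6, 4.0, 5.2]
gripper_width: 0.0243
gripper_force: 40.0
```

```bash
python3 st.py
```

```text
mz [ 0.059 -0.029  0.003] yaw -67.29 w 0.0244 [ 0.5471 -0.1868  0.0948] 8.175
```

{"fn": "jog_arm", "kwargs": {"deltas": [[[-0.7, 0, 0, -0.006, -0.045], [-0.7, 0, 0, -0.006, -0.045]]]}}

```text
time_s: 8.48
tcp_pos: [0.5471, -0.1868, 0.0946]
eef_rot: [-179.9, -0.0, -72.5]
contact_force: [2.5, 4.4, 4.7]
gripper_width: 0.0241
gripper_force: 40.0
```

```bash
python3 st.py
```

```text
mz [ 0.062 -0.015  0.   ] yaw -72.44 w 0.0246 [ 0.5471 -0.1867  0.0946] 8.575
```

{"fn": "jog_arm", "kwargs": {"deltas": [[[-0.7, 0, 0, -0.006, -0.045], [-0.7, 0, 0, -0.006, -0.045]]]}}

```text
time_s: 8.88
tcp_pos: [0.5471, -0.1868, 0.0945]
eef_rot: [-179.9, -0.0, -77.6]
contact_force: [3.2, 3.7, 5.3]
gripper_width: 0.0238
gripper_force: 40.0
```

```bash
python3 st.py
```

```text
mz [ 0.048  0.047 -0.033] yaw -77.60 w 0.0242 [ 0.5471 -0.1868  0.0945] 8.975
```

{"fn": "jog_arm", "kwargs": {"deltas": [[[-0.7, 0, 0, -0.006, -0.045], [-0.7, 0, 0, -0.006, -0.045]]]}}

```text
time_s: 9.28
tcp_pos: [0.5472, -0.1868, 0.0944]
eef_rot: [-179.9, -0.0, -82.8]
contact_force: [3.0, 4.0, 5.6]
gripper_width: 0.0245
gripper_force: 40.0
```

```bash
python3 st.py
```

```text
mz [0.102 0.019 0.016] yaw -82.76 w 0.0242 [ 0.5472 -0.1867  0.0944] 9.375
```

{"fn": "jog_arm", "kwargs": {"deltas": [[[-0.7, 0, 0, -0.006, -0.045], [-0.7, 0, 0, -0.006, -0.045]]]}}

```text
time_s: 9.68
tcp_pos: [0.5471, -0.1867, 0.0943]
eef_rot: [-179.9, -0.0, -87.9]
contact_force: [2.8, 4.0, 5.3]
gripper_width: 0.0242
gripper_force: 40.0
```

```bash
python3 st.py
```

```text
mz [0.093 0.069 0.129] yaw -87.91 w 0.0239 [ 0.5472 -0.1867  0.0943] 9.775
```

{"fn": "jog_arm", "kwargs": {"deltas": [[[-0.7, 0, 0, -0.003, -0.02], [-0.7, 0, 0, -0.002, -0.02]]]}}

```text
time_s: 10.07
tcp_pos: [0.5472, -0.1868, 0.0943]
eef_rot: [-179.9, -0.0, -90.1]
contact_force: [2.7, 4.6, 4.8]
gripper_width: 0.0241
gripper_force: 40.0
```

```bash
python3 st.py;python3 st.py
```

```text
mz [0.286 0.225 0.237] yaw -90.14 w 0.0241 [ 0.5471 -0.1867  0.0942] 10.175
mz [0.249 0.21  0.186] yaw -90.11 w 0.0243 [ 0.5472 -0.1867  0.0942] 10.325
```

{"fn": "jog_arm", "kwargs": {"deltas": [[[-0.7, 0, 0, -0.002, -0.018], [-0.7, 0, 0, 0, 0], [-0.7, 0, 0, 0, 0]]]}}

```text
time_s: 10.75
tcp_pos: [0.5472, -0.1867, 0.0942]
eef_rot: [-179.9, -0.0, -91.1]
contact_force: [3.3, 4.7, 5.1]
gripper_width: 0.0245
gripper_force: 40.0
```

```bash
python3 st.py;python3 st.py
```

```text
mz [0.29  0.21  0.264] yaw -91.13 w 0.0243 [ 0.5472 -0.1867  0.0942] 10.85
mz [0.251 0.198 0.234] yaw -91.13 w 0.0243 [ 0.5472 -0.1867  0.0942] 11.0
```

Step 1 is set at about 0.25 N m at standstill. Next I'll release, raise and turn back to the nut's flat angle.

{"fn": "jog_arm", "kwargs": {"deltas": [[[0.2, 0, 0, 0, 0], [0.2, 0, 0, 0, 0], [0.2, 0, 0, 0, 0], [0.2, 0, 0, 0, 0]]]}}

```text
time_s: 11.55
tcp_pos: [0.5459, -0.1871, 0.0936]
eef_rot: [179.9, -0.0, -91.3]
contact_force: [0.7, 0.6, -0.4]
gripper_width: 0.0518
gripper_force: 0.0
```

{"fn": "jog_arm", "kwargs": {"deltas": [[[0.2, 0, 0, 3, 0.16], [0.2, 0, 0, 3, 0.17], [0.2, 0, 0, 0, 0.18], [0.2, 0, 0, 0, 0.18], [0.2, 0, 0, 0, 0.18], [0.2, 0, 0, 0, 0.18], [0.2, 0, 0, 0, 0.18], [0.2, 0, 0, 0, 0.18]]]}}

```text
time_s: 12.55
tcp_pos: [0.5462, -0.1869, 0.1538]
eef_rot: [180.0, 0.0, -10.1]
contact_force: [0.9, -0.4, 0.3]
gripper_width: 0.0525
gripper_force: 0.0
```

{"fn": "jog_arm", "kwargs": {"deltas": [[[0.2, 0, 0, 0, 0.18], [0.2, 0, 0, 0, 0.17], [0.2, 0, 0, 0, 0], [0.2, 0, 0, 0, 0]]]}}

```text
time_s: 13.05
tcp_pos: [0.5464, -0.1869, 0.1539]
eef_rot: [-180.0, 0.0, 9.4]
contact_force: [0.1, -0.3, -0.5]
gripper_width: 0.053
gripper_force: 0.0
```

```bash
python3 st.py
python3 - <<'E'
from h import *
for z in(.092,.0635,.058,.052,.046,.036,.008):print(z,np.round(px("side",np.array([.547,-.187,z])),1),np.round(px("top",np.array([.547,-.187,z])),1))
print(plane("top",330,169,.07))
s=r.capture("side");cv2.imwrite("pics/s3.png",s)
cv2.imwrite("pics/c3.png",cv2.resize(s[140:185,243:288],(590,590),interpolation=cv2.INTER_CUBIC))
E
```

```text
mz [-0.014  0.026 -0.007] yaw 9.44 w 0.0526 [ 0.5464 -0.1869  0.1539] 13.15
0.092 [265.6 157.8] [330.3 186.8]
0.0635 [265.5 164.7] [328.2 187.5]
0.058 [265.5 166. ] [327.8 187.6]
0.052 [265.4 167.4] [327.4 187.7]
0.046 [265.4 168.9] [327.  187.9]
0.036 [265.4 171.2] [326.3 188.1]
0.008 [265.2 177.7] [324.4 188.7]
[ 0.60569844 -0.19284829  0.07      ]
```

View pics/c3.png

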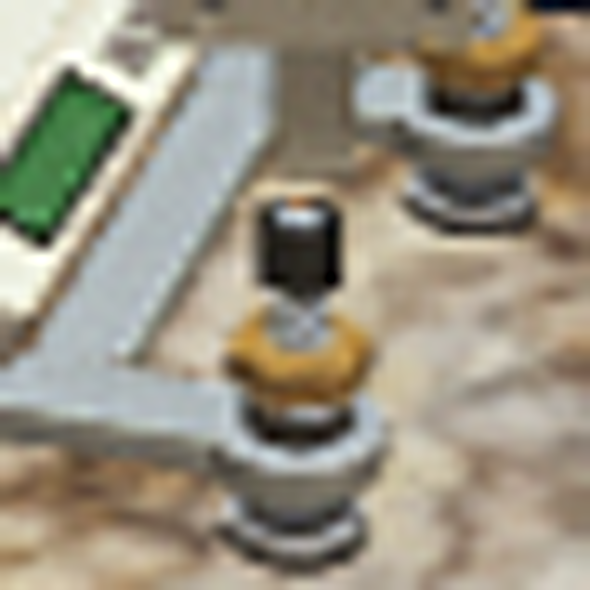

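The side crop shows the nut with corners to left and right at rows 164–170, so a flat pair matches tool yaw +10. The nut's middle is at z of about 0.057. I'll descend to 0.060.

{"fn": "jog_arm", "kwargs": {"deltas": [[[0.2, 0.1, 0.05, -2, 0], [0.2, 0, 0, -2, 0], [0.2, 0, 0, -2, 0], [0.2, 0, 0, -1.5, 0], [0.2, 0, 0, -1, 0], [0.2, 0, 0, -0.5, 0], [0.2, 0, 0, -0.4, 0], [0.2, 0, 0, 0, 0]]]}}

```text
time_s: 14.25
tcp_pos: [0.5476, -0.1864, 0.0601]
eef_rot: [180.0, -0.0, 9.6]
contact_force: [0.3, 0.2, 0.2]
gripper_width: 0.0521
gripper_force: 0.0
```

{"fn": "jog_arm", "kwargs": {"deltas": [[[0, 0, 0, 0, 0], [-0.05, 0, 0, 0, 0], [-0.1, 0, 0, 0, 0], [-0.15, 0, 0, 0, 0], [-0.2, 0, 0, 0, 0], [-0.25, 0, 0, 0, 0], [-0.3, 0, 0, 0, 0], [-0.3, 0, 0, 0, 0]]], "force": 5}}

```text
time_s: 15.25
tcp_pos: [0.5476, -0.1864, 0.0601]
eef_rot: [180.0, -0.0, 9.6]
contact_force: [-0.8, 1.2, 3.0]
gripper_width: 0.0386
gripper_force: 5.0
```

{"fn": "jog_arm", "kwargs": {"deltas": [[[-0.4, 0, 0, 0, 0], [-0.4, 0, 0, 0, 0], [-0.4, 0, 0, 0, 0], [-0.4, 0, 0, 0, 0]]], "force": 50}}

```text
time_s: 15.75
tcp_pos: [0.5476, -0.1864, 0.06]
eef_rot: [180.0, -0.0, 9.6]
contact_force: [-0.4, 1.1, 4.0]
gripper_width: 0.0372
gripper_force: 50.0
```

```bash
python3 st.py
```

```text
mz [0.027 0.069 0.031] yaw 9.58 w 0.0373 [ 0.5476 -0.1864  0.06  ] 15.85
```

{"fn": "jog_arm", "kwargs": {"deltas": [[[-0.4, 0, 0, -0.01, -0.08], [-0.4, 0, 0, -0.01, -0.08], [-0.4, 0, 0, -0.01, -0.08], [-0.4, 0, 0, -0.01, -0.08], [-0.4, 0, 0, -0.01, -0.08], [-0.4, 0, 0, -0.01, -0.08], [-0.4, 0, 0, -0.01, -0.08]]]}}

```text
time_s: 16.77
tcp_pos: [0.5476, -0.186, 0.0593]
eef_rot: [-180.0, -0.0, -22.7]
contact_force: [-0.9, 4.7, 4.0]
gripper_width: 0.0373
gripper_force: 50.0
```

```bash
python3 st.py
```

```text
mz [ 0.035 -0.016 -0.075] yaw -22.56 w 0.0368 [ 0.5477 -0.186   0.0593] 16.875
```

{"fn": "jog_arm", "kwargs": {"deltas": [[[-0.4, 0, 0, -0.008, -0.06], [-0.4, 0, 0, -0.008, -0.06], [-0.4, 0, 0, -0.008, -0.06], [-0.4, 0, 0, -0.008, -0.06], [-0.4, 0, 0, -0.008, -0.06]]]}}

```text
time_s: 17.55
tcp_pos: [0.5478, -0.1858, 0.0589]
eef_rot: [-180.0, -0.0, -39.7]
contact_force: [-0.1, 6.6, 4.9]
gripper_width: 0.037
gripper_force: 50.0
```

```bash
python3 st.py
python3 - <<'E'
from h import *
s=r.capture("side");cv2.imwrite("pics/s4.png",s)
cv2.imwrite("pics/c4.png",cv2.resize(s[140:185,243:288],(590,590),interpolation=cv2.INTER_CUBIC))
E
```

```text
mz [ 0.016 -0.007 -0.044] yaw -39.67 w 0.0369 [ 0.5478 -0.1858  0.0589] 17.65
```

View pics/c4.png

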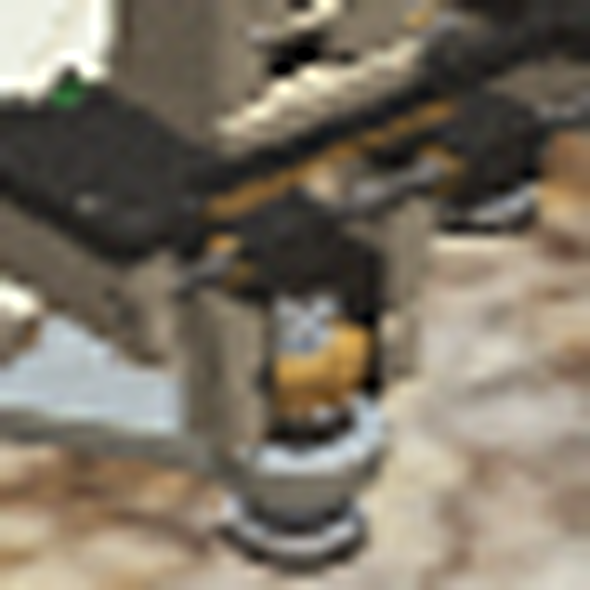

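The side crop shows the fingers gripping the brass nut with their tips clear of the ear. I'll continue in small steps.

{"fn": "jog_arm", "kwargs": {"deltas": [[[-0.4, 0, 0, -0.005, -0.04], [-0.4, 0, 0, -0.005, -0.04]]]}}

```text
time_s: 18.0
tcp_pos: [0.5478, -0.1857, 0.0588]
eef_rot: [-180.0, -0.0, -44.2]
contact_force: [-1.2, 7.7, 3.9]
gripper_width: 0.0367
gripper_force: 50.0
```

```bash
python3 st.py
```

```text
mz [0.084 0.03  0.007] yaw -44.21 w 0.0369 [ 0.5478 -0.1857  0.0588] 18.1
```

{"fn": "jog_arm", "kwargs": {"deltas": [[[-0.4, 0, 0, -0.005, -0.04], [-0.4, 0, 0, -0.005, -0.04]]]}}

```text
time_s: 18.4
tcp_pos: [0.5479, -0.1857, 0.0587]
eef_rot: [-179.9, 0.0, -48.8]
contact_force: [-0.0, 7.4, 4.8]
gripper_width: 0.0373
gripper_force: 50.0
```

```bash
python3 st.py
```

```text
mz [ 0.016 -0.019 -0.04 ] yaw -48.79 w 0.0371 [ 0.5479 -0.1857  0.0587] 18.5
```

{"fn": "jog_arm", "kwargs": {"deltas": [[[-0.4, 0, 0, -0.005, -0.04], [-0.4, 0, 0, -0.005, -0.04]]]}}

```text
time_s: 18.8
tcp_pos: [0.5479, -0.1857, 0.0586]
eef_rot: [-179.9, 0.0, -53.4]
contact_force: [-0.6, 7.5, 4.5]
gripper_width: 0.0364
gripper_force: 50.0
```

```bash
python3 st.py
```

```text
mz [0.016 0.041 0.006] yaw -53.38 w 0.0372 [ 0.5479 -0.1857  0.0586] 18.9
```

{"fn": "jog_arm", "kwargs": {"deltas": [[[-0.4, 0, 0, -0.005, -0.04], [-0.4, 0, 0, -0.005, -0.04]]]}}

```text
time_s: 19.2
tcp_pos: [0.548, -0.1856, 0.0585]
eef_rot: [-179.9, 0.0, -58.0]
contact_force: [-0.1, 6.2, 4.7]
gripper_width: 0.0371
gripper_force: 50.0
```

```bash
python3 st.py
```

```text
mz [ 0.045  0.023 -0.003] yaw -57.96 w 0.0367 [ 0.548  -0.1856  0.0585] 19.3
```

{"fn": "jog_arm", "kwargs": {"deltas": [[[-0.4, 0, 0, -0.005, -0.04], [-0.4, 0, 0, -0.005, -0.04]]]}}

```text
time_s: 19.6
tcp_pos: [0.548, -0.1856, 0.0584]
eef_rot: [-179.9, 0.0, -62.6]
contact_force: [0.3, 7.2, 4.1]
gripper_width: 0.0372
gripper_force: 50.0
```

```bash
python3 st.py
```

```text
mz [ 0.022 -0.042  0.046] yaw -62.54 w 0.0371 [ 0.548  -0.1856  0.0584] 19.7
```

{"fn": "jog_arm", "kwargs": {"deltas": [[[-0.4, 0, 0, -0.005, -0.04], [-0.4, 0, 0, -0.005, -0.04]]]}}

```text
time_s: 20.0
tcp_pos: [0.5481, -0.1856, 0.0583]
eef_rot: [-179.9, 0.0, -67.1]
contact_force: [0.3, 8.0, 3.7]
gripper_width: 0.0368
gripper_force: 50.0
```

```bash
python3 st.py
```

```text
mz [ 0.033 -0.027 -0.046] yaw -67.12 w 0.0369 [ 0.5481 -0.1856  0.0583] 20.1
```

{"fn": "jog_arm", "kwargs": {"deltas": [[[-0.4, 0, 0, -0.005, -0.04], [-0.4, 0, 0, -0.005, -0.04]]]}}

```text
time_s: 20.4
tcp_pos: [0.5482, -0.1855, 0.0582]
eef_rot: [-179.9, 0.0, -71.7]
contact_force: [1.0, 7.8, 4.3]
gripper_width: 0.0369
gripper_force: 50.0
```

```bash
python3 st.py
```

```text
mz [ 0.089  0.029 -0.034] yaw -71.71 w 0.0366 [ 0.5481 -0.1855  0.0582] 20.5
```

{"fn": "jog_arm", "kwargs": {"deltas": [[[-0.4, 0, 0, -0.005, -0.04], [-0.4, 0, 0, -0.005, -0.04]]]}}

```text
time_s: 20.8
tcp_pos: [0.5482, -0.1856, 0.0582]
eef_rot: [-179.9, 0.0, -76.3]
contact_force: [0.7, 8.0, 4.5]
gripper_width: 0.037
gripper_force: 50.0
```

```bash
python3 st.py
```

```text
mz [0.32  0.258 0.276] yaw -76.26 w 0.0373 [ 0.5482 -0.1855  0.0582] 20.9
```

{"fn": "jog_arm", "kwargs": {"deltas": [[[-0.4, 0, 0, -0.002, -0.012], [-0.4, 0, 0, 0, -0.013], [-0.4, 0, 0, 0, 0], [-0.4, 0, 0, 0, 0]]]}}

```text
time_s: 21.45
tcp_pos: [0.5482, -0.1855, 0.0581]
eef_rot: [-179.9, 0.0, -77.6]
contact_force: [0.6, 7.6, 3.8]
gripper_width: 0.0373
gripper_force: 50.0
```

```bash
python3 st.py
```

```text
mz [0.369 0.4   0.276] yaw -77.61 w 0.0370 [ 0.5483 -0.1855  0.0581] 21.55
```

{"fn": "jog_arm", "kwargs": {"deltas": [[[0.1, 0, 0, 0, 0], [0.1, 0, 0, 0, 0], [0.1, 0, 0, 0, 0], [0.1, 0, 0, 0, 0], [0.1, 0, 0, 0, 0]]]}}

```text
time_s: 22.22
tcp_pos: [0.5474, -0.1865, 0.058]
eef_rot: [180.0, -0.0, -77.8]
contact_force: [-0.4, -0.0, -0.1]
gripper_width: 0.0485
gripper_force: 0.0
```

{"fn": "jog_arm", "kwargs": {"deltas": [[[0.1, 0, 0, 1, 0], [0.1, 0, 0, 2, 0], [0.1, 0, 0, 3, 0], [0.1, 0, 0, 4, 0], [0.1, 0, 0, 4, 0], [0.1, 0, 0, 0, 0], [0.1, 0, 0, 0, 0]]]}}

```text
time_s: 23.1
tcp_pos: [0.5472, -0.1863, 0.1984]
eef_rot: [-180.0, 0.0, -77.8]
contact_force: [-0.8, 0.4, -0.9]
gripper_width: 0.0487
gripper_force: 0.0
```

```bash
python3 st.py
python3 - <<'E'
from h import *
s=r.capture("side")
cv2.imwrite("pics/c5.png",cv2.resize(s[140:185,243:288],(590,590),interpolation=cv2.INTER_CUBIC))
E
```

```text
mz [-0.043  0.047 -0.073] yaw -77.80 w 0.0484 [ 0.5469 -0.1863  0.1973] 23.2
```

View pics/c5.png

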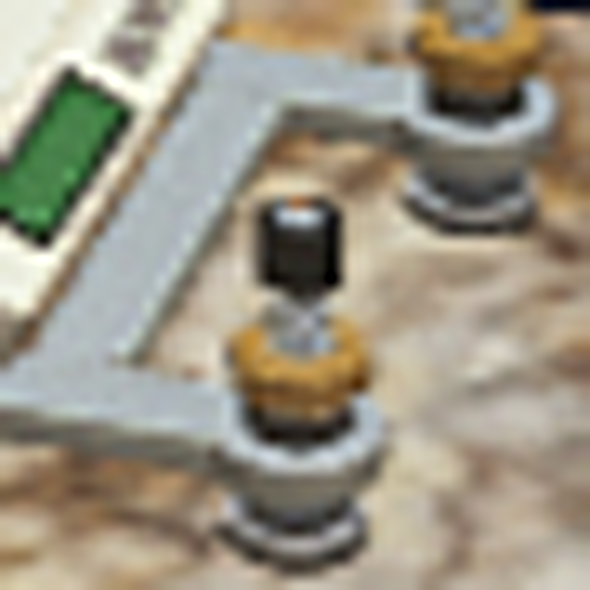

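The crop shows the nut seated lower on its washer, the head looking unchanged and the gripper clear. I'm handing the job in.

```bash
python3 -c "
from plant import r
print(r.close_job())"
```

```text
the job is handed in; nothing more can be done
None
```

I handed the job in with the foot bearing on its shoe at about 0.25 N m and the jam nut nipped up at about 0.35 N m (target about 0.5, accepted 0.08 to 0.9), both read at standstill before letting go; the gripper is clear, and no verdict came back.

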